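Turn the seasoning row round into the bamboo rack

TASK

Move the pepper mill, square tin, terracotta jar and steel shaker from the white cups of the steel tray into the bamboo rack, one to each compartment, in reverse order: as you see the rows from the robot's side, the one at the left end of the tray goes to the right end of the rack, the second from the left to the second place from the right, and so on. Keep them upright and set them down gently, not dropping them, and leave all four standing flat on the floors of their compartments.

Things in the scene. Friction and masses are not known exactly. Their poses are not given: they have to be found in the camera images.
- mill: pepper mill of dark turned wood, round, 102 mm tall with a 7 mm steel button on top; foot 46 mm across, narrow waist (32 mm) at mid height, straight round head 40 mm across from 66 mm up to the top (grasp it there, about 85 mm above its underside). Origin: centre of its underside; z up along its axis. About 0.15 kg.
- tin: plain square metal tin, 43 x 43 mm, 86 mm tall, with a 45 x 45 mm lid over the top 16 mm. Grasp it by two opposite sides, 55 to 70 mm above its underside. Origin: centre of its underside; z up, x and y square to its sides; it stands within about 8 degrees of the tray's direction. About 0.16 kg.
- crock: small round terracotta spice jar, 50 mm across, body 70 mm tall with a shoulder above 62 mm, and a cork 32 mm across that brings it to 86 mm. Grasp the body about 50 mm above its underside. Origin: centre of its underside; z up along its axis. About 0.22 kg.
- shaker: round straight steel shaker, 42 mm across, straight side 80 mm high, domed top with small holes to 97 mm. Grasp it 55 to 70 mm above its underside. Origin: centre of its underside; z up along its axis. About 0.14 kg.
- steel_tray: flat steel tray, 96 x 304 mm, 8 mm thick, fixed to the counter, with a wire handle (37 mm high) at each end, carrying the four white cups in a row. Origin: centre of its underside, on the counter; x away from the robot, y along the row to the left as seen from the robot (turned up to 0.3 rad either way). Cup centres at y = +108, +36, -36, -108 mm. It may be on the robot's left or right.
- cup_mill: square white plastic cup, open above, fixed on the steel tray; the mill stands in it at the start. 64 x 64 mm outside, 22 mm high, 4 mm walls and floor. Origin: centre of its underside (8 mm above the counter); axes as the tray's. The four cups are alike, and which one is at which place of the tray changes.
- cup_tin: square white plastic cup, open above, fixed on the steel tray; the tin stands in it at the start. 64 x 64 mm outside, 22 mm high, 4 mm walls and floor. Origin: centre of its underside (8 mm above the counter); axes as the tray's. The four cups are alike, and which one is at which place of the tray changes.
- cup_crock: square white plastic cup, open above, fixed on the steel tray; the crock stands in it at the start. 64 x 64 mm outside, 22 mm high, 4 mm walls and floor. Origin: centre of its underside (8 mm above the counter); axes as the tray's. The four cups are alike, and which one is at which place of the tray changes.
- cup_shaker: square white plastic cup, open above, fixed on the steel tray; the shaker stands in it at the start. 64 x 64 mm outside, 22 mm high, 4 mm walls and floor. Origin: centre of its underside (8 mm above the counter); axes as the tray's. The four cups are alike, and which one is at which place of the tray changes.
- bamboo_rack: low bamboo rack, 89 x 293 mm, 30 mm high, fixed on the counter, with four square compartments in a row, open above, empty at the start. Origin: centre of its underside; x away from the robot, y along the row to the left seen from the robot (turned up to 0.3 rad). Compartments 67 x 67 mm inside, centres at y = +108, +36, -36, -108 mm; floor 9 mm, tops of the 5 mm walls 30 mm above the counter.
Mind the look-alikes: they are no part of the job. Leave any blue look-alike of the shaker alone.

How it is judged:
By the outcome, as a careful person would: the job done as asked, in the order asked, and still so for the second after the job is handed in, with the robot touching nothing.
It also fails if it takes over 104 s, if anything falls off the work surface, if the arm or the gripper's body presses on something with over 40 N, if the wrist force passes 120 N, or if a joint passes its speed limit or range.

ROBOT

A 6-joint arm with a two-finger parallel gripper is mounted at the origin on the work surface. World frame = base frame: x ahead of the robot, y to its left, z up, the work surface at z = 0. Lengths are in m, angles in rad, forces in N, time in s.
With the tool pointing down it reaches from about 0.25 to 0.725 m from the base axis. Payload 4 kg.
Tool frame: the origin (TCP) lies at the very end of the fingers, on their centre line; the grasp point (between the pads) lies 19 mm behind it; z points along the fingers, y is the line along which they close (so a half turn about z gives the same grasp; the last joint's range is limited). The gripper opens to 85 mm and grips with 20 to 120 N. Pads are 22 mm wide; open, the fingers measure 114 mm over their backs; the gripper's body (76 mm by 85 mm) begins 54 mm behind the grasp point. The pads swing forward as they close: fully open they stand 13 mm farther back than shut.
Start: joints at [-1.166, 0.241, 0.005, 1.335, 0, 1.571], TCP at [0.197, -0.46, 0.192] pointing down, gripper open.
Joint ranges: [-2.72, 2.72], [-1.05, 1.87], [-1.09, 1.28], [-1.99, 2.15], [-1.42, 1.44], [-3.14, 3.14]. Speed limits (rad/s): [2.79, 2.79, 3.14, 3.14, 3.14, 3.14].

INTERFACE

Orientations are given as a unit quaternion [x, y, z, w].
In Python, from workcell import bot, vision, workorder, boxes_of gives the robot as it stands.
- The arm moves only by the tool send_rows, never from a script. Its argument "motion" is text: rows parted by semicolons, each of 5 numbers parted by spaces: the closure, from -1 (fully open) to 1 (shut), so that 0 is half open, then the shift along the tool's x, y, z in cm, then the turn about the tool's z in rad. In form: claw x y z twist; .... A call has 1 to 5 rows; each row is the pose to reach, as a shift and turn from the pose commanded when the call began, along the tool's axes at that moment; what a row does not reach only later rows make up. A row lasts 1/10 s, in which the tool goes at most 50 mm and 8.59 degrees, less where a joint would pass 70% of its speed; a pose out of reach is approached as far as the arm can. A call with a gripper value outside its range is refused whole. The fingers move at their own pace and stop on an object; the grip force is fixed at half the most. Time passes only in rows, so rows that repeat a pose let the fingers close. It gives the time, the measured TCP pose, the force, the opening and the grip force at its end, in the units of the state.
- bot.get_obs(): the state, without advancing time (a new reading comes with each control period).
- vision.camera(name): name is "scene" or "top" or "wrist"; returns the picture (480x640x3 uint8, red, green, blue); there is no depth.
- vision.camera_model(name): a dict with "fov_y" (degrees; the focal length in pixels is half the picture's height over the tangent of half this angle, whatever the lens; pixels are square), "cx", "cy" (the principal point, pixels), "world_from_camera" (4x4, takes a point from camera to world coordinates); the wrist camera has in their place "hand_eye" (4x4, takes a point from camera to tool coordinates, whose origin is the TCP and whose axes are the flange's). Camera axes: x right, y down, z forward; pixel columns grow to the right and rows downward; lengths in m; the calibration is good to about 2 mm. The wrist camera is an equidistant fisheye: a pixel r from the principal point sees the ray r / f radians off the axis. A picture is of the moment at which its call begins: read the wrist's pose just before it. camera_model takes no time and is no camera call.
- workorder.job_done(): hands the job in; it is judged then, once.
Trained networks look in the newest picture that a camera, given by its name, has taken for a name from the list of things; names that differ only in an ending like _2 or _b are one class to them, and where a whole thing is asked for, a point or a joint stands for the part that bears it (a point fixed in the world has none). Each returns a list of dicts, best first, with "conf" (0 to 1); they miss things now and then, are a little off and sometimes report something else, mostly with a low value. They report only what shows in the picture. A call takes as long as a camera call. They do not tell look-alikes from the thing itself.
- boxes_of(camera, target): "rect" ([centre column, centre row, width, height] in pixels, round what is visible of it).
The state is a dict: "clock": time; "joint_pos": joint angles; "joint_vel": joint speeds; "tau": joint torques, N m; "eef_pos": TCP position; "tool_rot": TCP orientation; "ft_force": force on the tool from outside, world axes, zero at the start; "ft_torque": the same for the moment, N m; "grip_width": finger opening in m; "grasp_force": force on a finger pad.
Only numpy, scipy, OpenCV 4.12 (cv2) and the standard library are available. Lean on these libraries where they do the work, as an engineer would, in place of code of your own. Each camera call takes 0.05 s, during which the arm holds its last target. There are 200 camera calls.

## Working session

There is one attempt and no reset: what is moved stays moved. The work goes in short steps, Python scripts to look and compute and a tool call to move; the robot and the scene stay as the last step left them, time stands still between calls to the robot, and variables do not carry over. Pictures are saved under pics/ and viewed, at most 14 in all, crops included, and the job is handed in when it is done.

Besides the shell and the picture viewer there is one more tool, called after "Request:" as name(argument=value, ...), one argument or row to a line, values as JSON. send_rows: Moves the arm, as the interface text tells. Its arguments: {"type":"object","properties":{"motion":{"type":"string"}},"required":["motion"]}

```bash
mkdir -p pics; ls
python3 - <<'E'
from workcell import bot, vision, workorder, boxes_of
import cv2,numpy as np
o=bot.get_obs();print({k:np.round(v,3) for k,v in o.items()})
for c in ["scene","top"]:
    im=vision.camera(c);cv2.imwrite(f"pics/{c}0.png",im[:,:,::-1])
    m=vision.camera_model(c);print(c,m)
    for t in ["mill","tin","crock","shaker","steel_tray","bamboo_rack","cup_mill"]:
        print(t,[(np.round(d["rect"]).tolist(),round(d["conf"],2)) for d in boxes_of(c,t)][:5])
print(vision.camera_model("wrist"))
E
```

```text
pics
{'clock': np.float64(0.0), 'joint_pos': array([-1.166,  0.241,  0.004,  1.335,  0.   ,  1.571]), 'joint_vel': array([ 0.   , -0.   , -0.002, -0.   , -0.001,  0.001]), 'tau': array([-1.0000e-03, -3.7232e+01,  2.5241e+01,  1.7000e-02, -0.0000e+00,
       -0.0000e+00]), 'eef_pos': array([ 0.197, -0.459,  0.191]), 'tool_rot': array([ 0.98 ,  0.201, -0.   , -0.001]), 'ft_force': array([ 0.224,  0.138, -0.585]), 'ft_torque': array([-0.01 ,  0.029, -0.025]), 'grasp_force': np.float64(0.0), 'grip_width': np.float64(0.085)}
scene {'fov_y': 48.54293369867632, 'cx': 323.91502459959696, 'cy': 240.4504840537018, 'world_from_camera': array([[ 0.60550709,  0.46865519, -0.6432134 ,  1.142124  ],
       [ 0.79580135, -0.34859839,  0.4951559 , -0.46711966],
       [ 0.00783422, -0.8116905 , -0.58403523,  0.57600933],
       [ 0.        ,  0.        ,  0.        ,  1.        ]])}
mill [([221.0, 280.0, 193.0, 100.0], 0.62), ([201.0, 255.0, 33.0, 65.0], 0.59)]
tin [([241.0, 243.0, 34.0, 58.0], 0.97)]
crock [([157.0, 274.0, 37.0, 56.0], 0.67)]
shaker [([334.0, 269.0, 31.0, 59.0], 0.82), ([281.0, 231.
[... 678 characters left out ...]
87), ([445.0, 274.0, 42.0, 24.0], 0.41)]
shaker [([342.0, 196.0, 27.0, 30.0], 0.98), ([197.0, 260.0, 177.0, 72.0], 0.33)]
steel_tray [([417.0, 273.0, 180.0, 66.0], 0.6)]
bamboo_rack [([194.0, 261.0, 176.0, 81.0], 0.89)]
cup_mill [([438.0, 275.0, 43.0, 34.0], 0.88)]
{'fov_y': 65.70646984690485, 'cx': 320.32457768942925, 'cy': 244.95823695343958, 'hand_eye': array([[ 8.72929925e-04, -9.62677966e-01, -2.70648060e-01,
         6.97408051e-02],
       [ 9.99999146e-01,  5.77179888e-04,  1.17233731e-03,
         3.33559922e-04],
       [-9.72370681e-04, -2.70648852e-01,  9.62677648e-01,
        -1.81509224e-01],
       [ 0.00000000e+00,  0.00000000e+00,  0.00000000e+00,
         1.00000000e+00]])}
```

View pics/scene0.png

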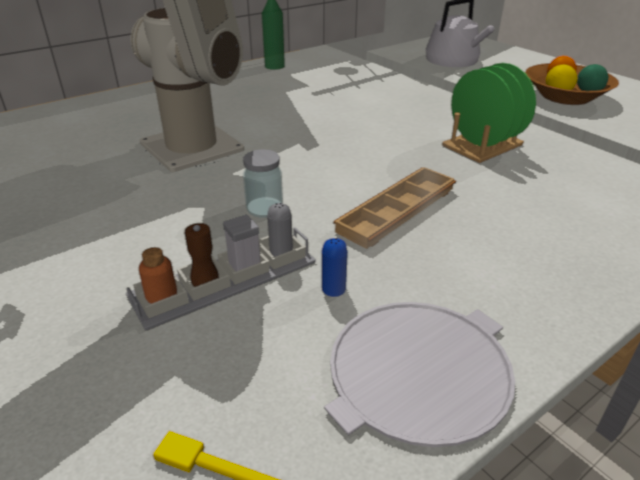

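View pics/top0.png

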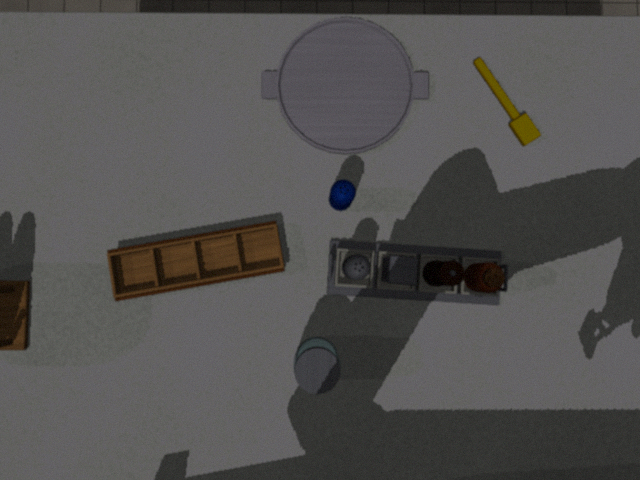

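The candidates are:

| Thing | Scene pixel | Top pixel | Choice |
|---|---|---|---|
| Steel shaker | (281,231) | (356,265) | take this one |
| Blue look-alike | (334,269) | (342,196) | leave |
| Glass jar (could pass for a jar or crock) | (263,180) | (317,365) | leave |
| Crock | (157,274) | (485,276) | take |
| Mill | (201,255) | (446,275) | take |
| Tin | (241,243) | (400,271) | take |

The tray order from the left is shaker, tin, mill, crock. The bamboo plate stand, at the left edge of the top view, is not the rack.

```bash
cat > h.py <<'E'
from workcell import bot, vision, workorder, boxes_of
import cv2,numpy as np
from scipy.spatial.transform import Rotation as R
from scipy.optimize import least_squares
def T(o):
    M=np.eye(4);M[:3,:3]=R.from_quat(o["tool_rot"]).as_matrix();M[:3,3]=o["eef_pos"];return M
def cam(c,o=None):
    m=vision.camera_model(c);f=240/np.tan(np.radians(m["fov_y"])/2)
    W=m["world_from_camera"] if c!="wrist" else T(o)@m["hand_eye"]
    return (np.linalg.inv(W),f,m["cx"],m["cy"],c=="wrist")
def proj(C,P):
    Wi,f,cx,cy,fish=C
    p=np.atleast_2d(P)@Wi[:3,:3].T+Wi[:3,3]
    if fish:
        r=np.hypot(p[:,0],p[:,1])+1e-9;k=f*np.arctan2(r,p[:,2])/r
    else: k=f/p[:,2]
    return np.c_[cx+k*p[:,0],cy+k*p[:,1]]
def cyl(prof,n=40):
    a=np.linspace(0,2*np.pi,n,endpoint=False)
    return np.vstack([np.c_[r*np.cos(a),r*np.sin(a),0*a+z] for r,z in prof])
def box(l,zs): return np.array([[s*w/2,t*w/2,z] for w,z in zs for s in(-1,1) for t in(-1,1)])
B=18/1000
M={"mill":cyl([(.020,B),(.016,.05),(.02,.066),(.02,.095),(.004,.102)]),
 "tin":box(0,[(.043,B),(.045,.07),(.045,.086)]),
 "crock":cyl([(.025,B),(.025,.062),(.016,.07),(.016,.086)]),
 "shaker":cyl([(.021,B),(.021,.08),(.015,.091),(.003,.097)])}
TOP={"mill":.102,"tin":.086,"crock":.086,"shaker":.097}
def bb(q): return np.r_[q.min(0),q.max(0)]
def rect2(r): c,d,w,h=r;return np.array([c-w/2,d-h/2,c+w/2,d+h/2])
def snap(c,name=None):
    o=bot.get_obs();im=vision.camera(c)
    if name: cv2.imwrite("pics/"+name,im[:,:,::-1])
    return im,cam(c,o)
def fit(name,views,x0,yaw=0):
    """views: list of (C, box l t r b); bottom edge ignored"""
    Rz=R.from_euler('z',yaw).as_matrix()
    P=M[name]@Rz.T
    g=lambda s:np.concatenate([((bb(proj(C,P+s))-b)[:3 if w else 4]) for C,b,w in views])
    s=least_squares(g,x0,loss="soft_l1",f_scale=2)
    return s.x,g(s.x)
E
python3 - <<'E'
from h import *
imS,CS=snap("scene");imT,CT=snap("top");imW,CW=snap("wrist","w0.png")
for t in ["mill","tin","crock","shaker","bamboo_rack"]:
    print(t,[(np.round(d["rect"]).tolist(),round(d["conf"],2)) for d in boxes_of("wrist",t)][:4])
# objects, scene+top
S={"mill":[201,255,33,65],"tin":[241,243,34,58],"crock":[157,274,37,56],"shaker":[281,231,28,51]}
Tp={"mill":[446,275,41,28],"tin":[400,271,38,32],"crock":[485,276,46,31]}
for t in M:
    v=[(CS,rect2(S[t]),1)]
    if t in Tp: v.append((CT,rect2(Tp[t]),0))
    else: v.append((CT,rect2([356,265,29,31]),0))
    x,r=fit(t,v,[.44,-.15,.012]);print(t,np.round(x,4),np.round(r,1))
# rack by color
def outline(im,win):
    h=cv2.cvtColor(im,cv2.COLOR_RGB2HSV);m=((h[...,0]>5)&(h[...,0]<25)&(h[...,1]>90)).astype(np.uint8)
    k=np.zeros_like(m);a,b,c,d=win;k[b:d,a:c]=1;m=cv2.morphologyEx(m*k,cv2.MORPH_OPEN,np.ones((3,3)))
    c=max(cv2.findContours(m,0,2)[0],key=cv2.contourArea);return cv2.convexHull(c)[:,0].astype(np.float32)
hs=outline(imS,(320,155,470,255));ht=outline(imT,(95,210,300,310))
P0=np.array([[sx*.0445,sy*.1465,z] for sx in(-1,1) for sy in(-1,1) for z in(0,1)])
def res(s,full=0):
    out=[]
    P=P0*[1,1,s[3]];P=P@R.from_euler('z',s[2]).as_matrix().T+[s[0],s[1],0]
    for C,h in((CS,hs),(CT,ht)):
        q=cv2.convexHull(proj(C,P).astype(np.float32))
        out+=[cv2.pointPolygonTest(q,tuple(map(float,p)),True) for p in h]
        out+=[cv2.pointPolygonTest(h.reshape(-1,1,2),tuple(map(float,p)),True) for p in q[:,0]]
    return np.array(out)
s=least_squares(res,[.46,.19,.15,.03],diff_step=1e-3,x_scale=[.1,.1,.1,.01],loss="soft_l1")
print("rack",np.round(s.x,4),"rms",res(s.x).std(),np.abs(res(s.x)).max())
cr=np.hstack([cv2.resize(imS[190:320,120:360],None,fx=1.66,fy=1.66),cv2.resize(imT[175:305,310:510],None,fx=1.66,fy=1.66)])
cv2.imwrite("pics/crop0.png",cv2.convertScaleAbs(cr[:,:,::-1],alpha=1.5))
E
```

```text
mill []
tin []
crock []
shaker []
bamboo_rack []
mill [ 0.4913 -0.2125  0.017 ] [-1.2 -0.5 -2.  -0.4  0.1 -3.4 -1.8]
tin [ 0.4964 -0.1426  0.0095] [-4.1 -0.2  2.2  1.4  1.5 -1.9 -1.8]
crock [ 0.4886 -0.2857  0.0133] [-1.1 -0.2  0.6  2.4 -0.1 -3.5 -0.1]
shaker [ 0.5067 -0.0711  0.01  ] [ 0.3 -0.1 -1.5 -0.3  1.4 -0.3 -3. ]
rack [0.5136 0.2013 0.1793 0.0231] rms 3.1180811999097555 11.89766487791453
```

View pics/crop0.png

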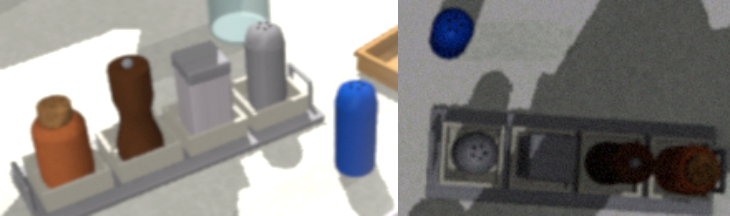

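View pics/w0.png

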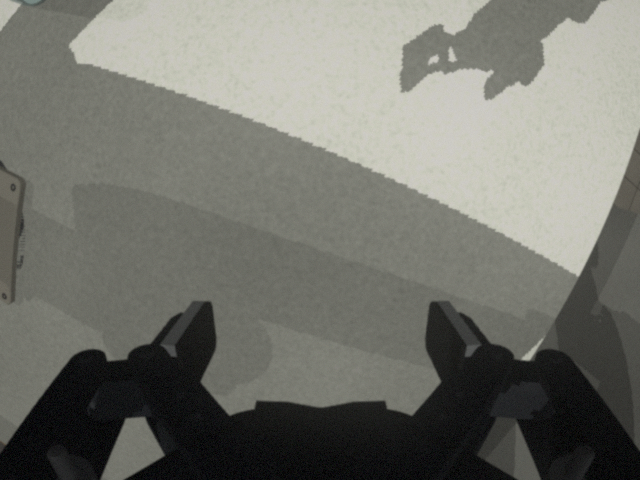

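The crop shows the steel shaker in its cup at crop (265,65), with the blue look-alike outside the tray at (355,125). The wrist view shows only bare counter so far. Next I move above the tray and turn the fingers across the row.

Request:
send_rows(
  motion="-1 3.9 -1.4 -1.1 -0.11; -1 7.8 -2.8 -2.2 -0.22; -1 11.6 -4.2 -3.3 -0.33; -1 15.5 -5.6 -4.4 -0.44; -1 19.4 -7 -5.5 -0.54",
)

```text
clock: 1.7
eef_pos: [0.3486, -0.3177, 0.2478]
tool_rot: [0.89, 0.457, 0.0, 0.0]
ft_force: [0.8, -1.1, -0.4]
grip_width: 0.0852
grasp_force: 0.0
```

Request:
send_rows(
  motion="-1 4 0.8 -1.1 -0.11; -1 8.1 1.6 -2.2 -0.22; -1 12.1 2.3 -3.3 -0.33; -1 16.1 3.1 -4.4 -0.44; -1 20.2 3.9 -5.4 -0.54",
)

```text
clock: 2.2
eef_pos: [0.4987, -0.1767, 0.302]
tool_rot: [0.735, 0.678, 0.0, 0.0]
ft_force: [-0.3, -0.0, 0.1]
grip_width: 0.0853
grasp_force: 0.0
```

Request:
send_rows(
  motion="-1 0 0 0 0; -1 0 0 0 0; -1 0 0 0 0",
)

```text
clock: 2.5
eef_pos: [0.4969, -0.1784, 0.3008]
tool_rot: [0.737, 0.676, -0.0, -0.0]
ft_force: [0.1, 0.2, -0.1]
grip_width: 0.0854
grasp_force: 0.0
```

```bash
cat >> h.py <<'E'
def heading(o): x=T(o)[:3,0];return np.arctan2(x[1],x[0])
def plan(p,h=None):
    o=bot.get_obs();t=T(o);d=t[:3,:3].T@(np.array(p)-t[:3,3])*100
    tw=0 if h is None else -((h-heading(o)+np.pi)%(2*np.pi)-np.pi)
    print("from",np.round(o["eef_pos"],4),"move cm",np.round(d,2),"twist",round(tw,3))
def rackfit(views,x0,z=None):
    pass
E
python3 - <<'E'
from h import *
o=bot.get_obs();print(o["clock"],o["eef_pos"],heading(o),T(o)[:3,2],o["joint_pos"].round(2))
im,C=snap("wrist","w1.png")
for t in ["mill","tin","crock","shaker","steel_tray"]:
    print(t,[(np.round(d["rect"]).tolist(),round(d["conf"],2)) for d in boxes_of("wrist",t)][:4])
for t,x in {"mill":[0.4913,-.2125,.012],"tin":[.4964,-.1426,.012],"crock":[.4886,-.2857,.012],"shaker":[.5067,-.0711,.012]}.items(): b=bb(proj(C,M[t]+x)); print(t,np.round([(b[0]+b[2])/2,(b[1]+b[3])/2,b[2]-b[0],b[3]-b[1]]))
E
```

```text
2.5 [ 0.49690104 -0.17841903  0.30083351] 1.4836969653067391 [-1.09602170e-03 -2.27367595e-05 -9.99999399e-01] [-0.34  0.28  0.34  1.63 -0.    1.31]
mill [([321.0, 233.0, 37.0, 58.0], 0.9)]
tin [([318.0, 172.0, 44.0, 40.0], 0.83)]
crock [([321.0, 289.0, 42.0, 52.0], 0.77)]
shaker [([422.0, 86.0, 52.0, 46.0], 0.94), ([318.0, 107.0, 37.0, 42.0], 0.75)]
steel_tray [([316.0, 195.0, 81.0, 246.0], 0.84), ([318.0, 106.0, 42.0, 40.0], 0.75)]
mill [317. 236.  38.  50.]
tin [316. 175.  47.  47.]
crock [320. 289.  42.  52.]
shaker [320. 107.  41.  42.]
```

View pics/w1.png

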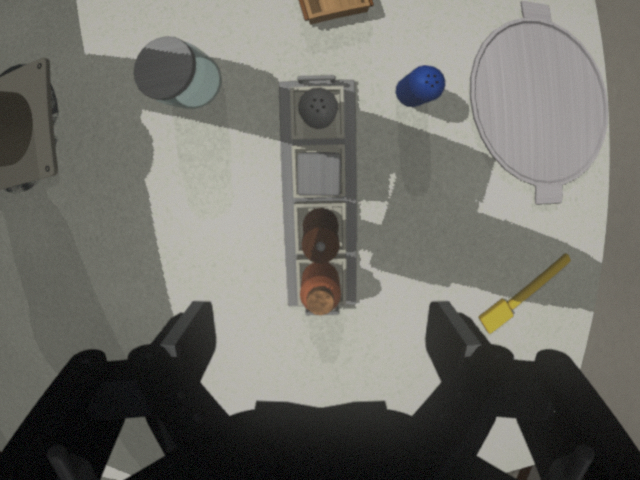

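The wrist view shows the shaker (318,107), tin (318,173), mill (321,235) and crock (321,289) in the tray, with blue outside at (422,86). The predictions agree within a few pixels. Next is a look at the rack.

Request:
send_rows(
  motion="-1 5 -0.2 0 -0.05; -1 10 -0.4 0 -0.1; -1 15 -0.6 0 -0.15; -1 20 -0.9 0 -0.2; -1 24 -1 0 -0.24",
)

```text
clock: 3.3
eef_pos: [0.5078, 0.0639, 0.3015]
tool_rot: [0.65, 0.76, 0.0, 0.0]
ft_force: [0.8, 0.2, -0.0]
grip_width: 0.0854
grasp_force: 0.0
```

Request:
send_rows(
  motion="-1 5 1 0 0; -1 6 1.2 0 0; -1 6 1.2 0 0; -1 6 1.2 0 0; -1 6 1.2 0 0",
)

```text
clock: 3.8
eef_pos: [0.511, 0.1214, 0.3013]
tool_rot: [0.652, 0.759, -0.0, 0.0]
ft_force: [-1.0, -0.2, 0.0]
grip_width: 0.0855
grasp_force: 0.0
```

Run:
```python
from h import *
o=bot.get_obs();print(o["clock"],o["eef_pos"],heading(o))
im,C=snap("wrist","w2.png")
print([(np.round(d["rect"]).tolist(),round(d["conf"],2)) for d in boxes_of("wrist","bamboo_rack")])
np.save("w2.npy",C[0])
# object fit: wrist w1 pose + scene
o1=dict(eef_pos=np.array([0.49690104,-0.17841903,0.30083351]),tool_rot=R.from_matrix(np.eye(3)).as_quat())
h=1.4836969653;Rm=np.array([[np.cos(h),np.sin(h),-.0011],[np.sin(h),-np.cos(h),0],[0,0,-1]]).copy()
o1["tool_rot"]=R.from_matrix(Rm).as_quat();C1=cam("wrist",o1);CS=cam("scene")
img=cv2.imread("pics/w1.png")[...,::-1]
S={"mill":[201,255,33,65],"tin":[241,243,34,58],"crock":[157,274,37,56],"shaker":[281,231,28,51]}
W={"mill":[321,233,37,58],"tin":[318,172,44,40],"crock":[321,289,42,52],"shaker":[318,107,37,42]}
for t in M:
    x,r=fit(t,[(CS,rect2(S[t]),1),(C1,rect2(W[t]),0)],[.49,-.15,.012],-.084);print(t,np.round(x,4),np.round(r,1))
```

```text
3.8 [0.51099937 0.12135619 0.30134761] 1.7223107464470788
[([334.0, 139.0, 78.0, 228.0], 0.97), ([293.0, 334.0, 54.0, 51.0], 0.7)]
mill [ 0.4958 -0.211   0.0181] [ 0.8 -0.1 -0.  -1.   5.7  0.8 -1.3]
tin [ 0.4988 -0.1405  0.0094] [-1.7  0.3  3.6  0.1 -1.7 -0.3  1.7]
crock [ 0.4895 -0.2855  0.0131] [-0.7  0.1  1.1 -0.1 -0.2 -0.1  0.4]
shaker [ 0.5051 -0.0703  0.0079] [ 0.3  0.3 -1.6 -1.4 -0.1  1.8 -0.5]
```

View pics/w2.png

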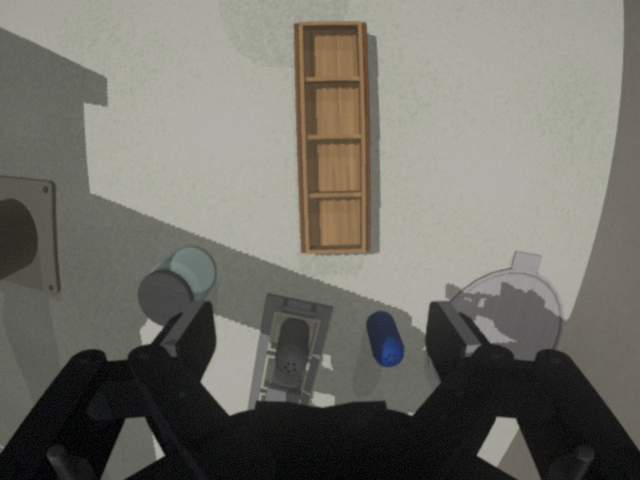

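The rack in the wrist view has its corners at about (295,22), (367,22), (370,252) and (303,253), with dividers at rows 78, 137 and 195.

Run:
```python
from h import *
imW=cv2.imread("pics/w2.png")[...,::-1];f=cam("scene")
m=vision.camera_model("wrist");C=(np.load("w2.npy"),240/np.tan(np.radians(m["fov_y"])/2),m["cx"],m["cy"],True)
CS=cam("scene");CT=cam("top")
def outline(im,win,sat):
    h=cv2.cvtColor(np.ascontiguousarray(im),cv2.COLOR_RGB2HSV);m=((h[...,0]>5)&(h[...,0]<25)&(h[...,1]>sat)).astype(np.uint8)
    k=np.zeros_like(m);a,b,c,d=win;k[b:d,a:c]=1;m=cv2.morphologyEx(m*k,cv2.MORPH_OPEN,np.ones((3,3)))
    c=max(cv2.findContours(m,0,2)[0],key=cv2.contourArea);hh=cv2.convexHull(c)[:,0].astype(np.float32)
    return hh
imS=cv2.imread("pics/scene0.png")[...,::-1];imT=cv2.imread("pics/top0.png")[...,::-1]
V={"W":(C,outline(imW,(270,0,400,270),80)),"S":(CS,outline(imS,(320,155,470,255),80)),"T":(CT,outline(imT,(95,210,300,310),90))}
for k in V:print(k,V[k][1].min(0),V[k][1].max(0))
P0=np.array([[sx*.0445,sy*.1465,z] for sx in(-1,1) for sy in(-1,1) for z in(0,1)])
def dens(h):
    n=len(h);return np.vstack([h[i]+(h[(i+1)%n]-h[i])*t for i in range(n) for t in np.linspace(0,1,8,endpoint=False)])
def res(s,keys):
    out=[];P=P0*[1,1,s[3] if len(s)>3 else .03];P=P@R.from_euler('z',s[2]).as_matrix().T+[s[0],s[1],0]
    for k in keys:
        Cc,h=V[k];q=cv2.convexHull(proj(Cc,P).astype(np.float32));
        a=[cv2.pointPolygonTest(q,tuple(map(float,p)),True) for p in h]
        b=[cv2.pointPolygonTest(h.reshape(-1,1,2),tuple(map(float,p)),True) for p in q[:,0]]
        out+=list(np.array(a)/np.sqrt(len(a)))+list(np.array(b)/np.sqrt(len(b)))
    return np.array(out)
for keys,x0 in (("W",[.505,.2,.16]),("S",[.505,.2,.16]),("T",[.505,.2,.16]),("WS",[.505,.2,.16,.03]),("WST",[.505,.2,.16,.03])):
    s=least_squares(res,x0,diff_step=1e-3,x_scale=[.1,.1,.1,.01][:len(x0)]);print(keys,np.round(s.x,4),"rms",np.sqrt((res(s.x,keys)**2).sum()/2/len(keys))) if 0 else None
    from scipy.optimize import minimize
    s=minimize(lambda x:(res(x,keys)**2).sum(),x0,method="Nelder-Mead",options=dict(xatol=1e-5,fatol=1e-4,maxiter=3000,initial_simplex=np.array([x0]+[np.array(x0)+np.eye(len(x0))[i]*.01 for i in range(len(x0))])))
    print(keys,np.round(s.x,4),"rms",round((s.fun/2/len(keys))**.5,2))
    x=s.x
    P=np.array([[a,b,.03] for a,b in((.0,.0705+.0015),(0,0),(0,-.072),(.0445,.1465),(-.0445,.1465),(.0445,-.1465),(-.0445,-.1465))])@R.from_euler('z',x[2]).as_matrix().T+[x[0],x[1],0]
    print(np.round(proj(C,P)).astype(int).tolist())
```

```text
W [295.  22.] [369. 253.]
S [335. 170.] [454. 245.]
T [107. 221.] [283. 300.]Traceback (most recent call last):
  File "<stdin>", line 25, in <module>
    return func(*args, **kwargs)
    vector_fun = VectorFunction(
        fun_wrapped,
    ...<6 lines>...
        workers=workers
    )
    self._update_fun()
    ~~~~~~~~~~~~~~~~^^
    self.f = self.fun_wrapped(xp_copy(self.x))
             ~~~~~~~~~~~~~~~~^^^^^^^^^^^^^^^^^
    return np.atleast_1d(self.fun(x))
                         ~~~~~~~~^^^
    return self.f(x, *self.args, **self.kwargs)
           ~~~~~~^^^^^^^^^^^^^^^^^^^^^^^^^^^^^^
TypeError: res() missing 1 required positional argument: 'keys'
```

Run:
```python
from h import *
from scipy.optimize import minimize
m=vision.camera_model("wrist");C=(np.load("w2.npy"),240/np.tan(np.radians(m["fov_y"])/2),m["cx"],m["cy"],True)
def outline(f,win,sat):
    h=cv2.cvtColor(cv2.imread(f),cv2.COLOR_BGR2HSV);m=((h[...,0]>5)&(h[...,0]<25)&(h[...,1]>sat)).astype(np.uint8)
    k=np.zeros_like(m);a,b,c,d=win;k[b:d,a:c]=1;m=cv2.morphologyEx(m*k,cv2.MORPH_OPEN,np.ones((3,3)))
    return cv2.convexHull(max(cv2.findContours(m,0,2)[0],key=cv2.contourArea))[:,0].astype(np.float32)
V={"W":(C,outline("pics/w2.png",(270,0,400,270),80)),"S":(cam("scene"),outline("pics/scene0.png",(320,155,470,255),80)),"T":(cam("top"),outline("pics/top0.png",(95,210,300,310),90))}
P0=np.array([[sx*.0445,sy*.1465,z] for sx in(-1,1) for sy in(-1,1) for z in(0,1)])
pose=lambda P,x:P@R.from_euler('z',x[2]).as_matrix().T+[x[0],x[1],0]
pt=lambda q,h:np.mean([cv2.pointPolygonTest(q.reshape(-1,1,2),tuple(map(float,p)),True)**2 for p in h])
def cost(x,keys):
    P=pose(P0*[1,1,x[3] if len(x)>3 else .03],x);c=0
    for k in keys:
        q=cv2.convexHull(proj(V[k][0],P).astype(np.float32))[:,0];c+=pt(q,V[k][1])+pt(V[k][1],q)
    return c
for keys,x0 in (("W",[.505,.2,.16]),("S",[.505,.2,.16]),("T",[.505,.2,.16]),("WS",[.505,.2,.16,.03])):
    x0=np.array(x0);s=minimize(cost,x0,(keys,),method="Nelder-Mead",options=dict(xatol=1e-5,fatol=1e-4,maxiter=3000,initial_simplex=np.vstack([x0,x0+np.eye(len(x0))*.01])))
    print(keys,np.round(s.x,4),"rms",round((s.fun/2/len(keys))**.5,2),np.round(proj(C,pose(np.array([[0,.072,.03],[0,0,.03],[0,-.072,.03]]),s.x))).tolist())
    r=s.x
    if keys=="WS":
        for n,y in zip(["crock","mill","tin","shaker"],[.108,.036,-.036,-.108]): print(n,pose(np.array([[0,y,0]]),r).round(4))
```

```text
W [0.5156 0.1999 0.1796] rms 2.31 [[331.0, 78.0], [333.0, 136.0], [334.0, 195.0]]
S [0.5092 0.2049 0.1984] rms 3.57 [[326.0, 73.0], [328.0, 131.0], [331.0, 190.0]]
T [0.5141 0.1991 0.1777] rms 1.62 [[330.0, 78.0], [332.0, 136.0], [333.0, 195.0]]
WS [0.5147 0.2007 0.1819 0.0223] rms 2.82 [[331.0, 77.0], [332.0, 135.0], [334.0, 194.0]]
crock [[0.4952 0.3069 0.    ]]
mill [[0.5082 0.2361 0.    ]]
tin [[0.5212 0.1653 0.    ]]
shaker [[0.5342 0.0945 0.    ]]
```

The wrist and top fits agree, giving the rack at (0.515, 0.200) with yaw 0.178, and its dividers match. Object heights come out near the expected 12 mm. The shaker goes first.

Request:
send_rows(
  motion="-1 -4 -0.7 3 0.05; -1 -8 -1.4 6 0.1; -1 -12 -2.1 9 0.15; -1 -16 -2.8 12 0.2; -1 -18.9 -3.4 15 0.23",
)

```text
clock: 4.4
eef_pos: [0.506, -0.0722, 0.1506]
tool_rot: [0.735, 0.678, 0.0, 0.001]
ft_force: [0.4, -0.3, 0.1]
grip_width: 0.0853
grasp_force: 0.0
```

Request:
send_rows(
  motion="-1 0 0 1 0; -1 0 0 1.1 0; -1 0 0 1.1 0",
)

```text
clock: 4.7
eef_pos: [0.5068, -0.0688, 0.141]
tool_rot: [0.733, 0.68, 0.0, 0.0]
ft_force: [-0.6, -0.3, -0.0]
grip_width: 0.0856
grasp_force: 0.0
```

Run:
```python
from h import *
plan([.5055,-.0705,.05],1.49)
im,C=snap("wrist","w3.png")
for t in ["shaker","tin"]: print([(np.round(d["rect"]).tolist(),round(d["conf"],2)) for d in boxes_of("wrist",t)])
print(bb(proj(C,M["shaker"]+[.5055,-.0705,.012])),bb(proj(C,M["tin"]+[.498,-.141,.012])))
```

```text
from [ 0.5068 -0.0688  0.141 ] move cm [-0.18 -0.13  9.1 ] twist 0.005
[([471.0, 204.0, 88.0, 70.0], 0.75), ([315.0, 243.0, 59.0, 81.0], 0.6)]
[([316.0, 329.0, 66.0, 96.0], 0.92)]
[284.07208042 205.38651204 348.5870955  283.33768482] [277.99953725 285.82009227 346.77516423 378.70771455]
```

View pics/w3.png

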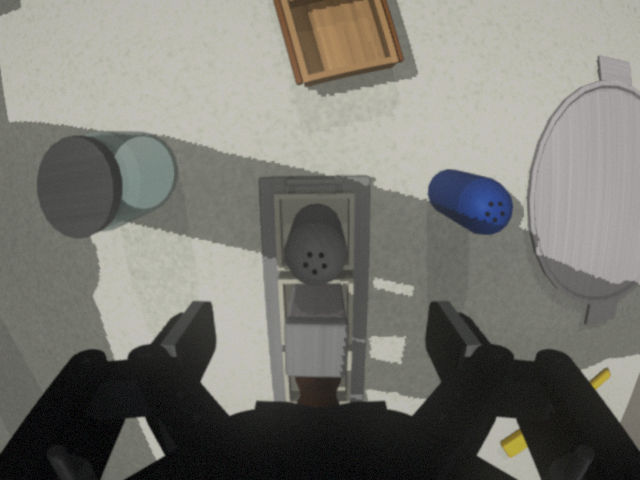

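The steel shaker is centred below at (315,243), 1–2 px from the prediction, and blue (470,203) stays clear of the right finger. Descending and gripping.

Request:
send_rows(
  motion="-1 -0.1 -0.1 2.5 0; -1 -0.2 -0.1 5 0; -1 -0.2 -0.1 7 0; -1 -0.2 -0.1 8.5 0; -1 -0.2 -0.1 9.1 0",
)

```text
clock: 5.35
eef_pos: [0.505, -0.0698, 0.0487]
tool_rot: [0.733, 0.68, -0.0, -0.0]
ft_force: [-0.6, 0.5, -0.3]
grip_width: 0.0854
grasp_force: 0.0
```

Request:
send_rows(
  motion="-1 0 0 0 0; 1 0 0 0 0; 1 0 0 0 0; 1 0 0 0 0; 1 0 0 0 0",
)

```text
clock: 5.85
eef_pos: [0.5063, -0.071, 0.051]
tool_rot: [0.733, 0.68, 0.001, 0.001]
ft_force: [-1.0, 0.3, 7.6]
grip_width: 0.0371
grasp_force: 64.7
```

Request:
send_rows(
  motion="1 0 0 0 0; 1 0 0 0 0; 1 0 0 0 0; 1 0 0 0 0; 1 0 0 0 0",
)

```text
clock: 6.35
eef_pos: [0.5063, -0.071, 0.0509]
tool_rot: [0.734, 0.68, 0.001, 0.001]
ft_force: [-0.7, 0.8, 5.7]
grip_width: 0.0375
grasp_force: 64.8
```

Run:
```python
from h import *
im,C=snap("wrist"); cv2.imwrite("pics/w4.png",im[150:480,120:520,::-1])
```

```text
(no output)
```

View pics/w4.png

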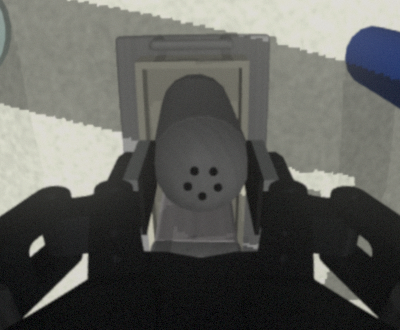

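Request:
send_rows(
  motion="1 0 0 -1 0; 1 0 0 -3 0; 1 0 0 -6 0; 1 0 0 -9 0; 1 0 0 -11 0",
)

```text
clock: 6.9
eef_pos: [0.5059, -0.071, 0.1619]
tool_rot: [0.734, 0.68, 0.001, 0.001]
ft_force: [0.1, -1.0, -0.9]
grip_width: 0.037
grasp_force: 64.8
```

Request:
send_rows(
  motion="1 3 0.3 -0.5 -0.05; 1 7 0.6 -1 -0.11; 1 11 1 -1 -0.17; 1 14.5 1.3 -1 -0.22; 1 16.6 1.5 -1 -0.26",
)

```text
clock: 7.4
eef_pos: [0.5327, 0.0961, 0.1696]
tool_rot: [0.638, 0.77, 0.0, -0.0]
ft_force: [0.1, -0.2, -1.2]
grip_width: 0.037
grasp_force: 64.5
```

Request:
send_rows(
  motion="1 0 0 0 0; 1 0 0 0 0; 1 0 0 0 0",
)

```text
clock: 7.7
eef_pos: [0.5324, 0.0927, 0.1693]
tool_rot: [0.64, 0.769, -0.0, -0.0]
ft_force: [0.4, -0.5, -1.7]
grip_width: 0.0369
grasp_force: 64.0
```

Run:
```python
from h import *
plan([.535,.0932,.050],1.749)
im,C=snap("wrist"); cv2.imwrite("pics/w5.png",im[0:480,120:520,::-1])
```

```text
from [0.5324 0.0927 0.1693] move cm [ 0.    0.27 11.93] twist 0.005
```

View pics/w5.png

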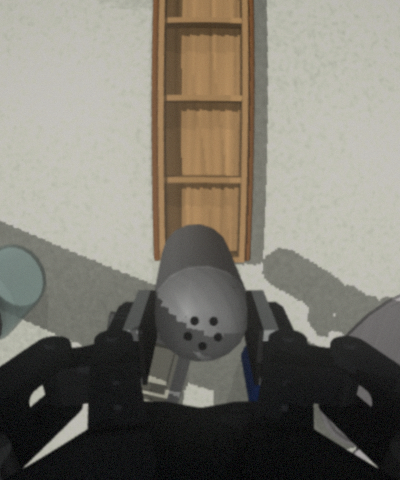

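Request:
send_rows(
  motion="1 0 0.2 3 0; 1 0 0.3 6 0; 1 0 0.3 9 0; 1 0 0.3 11 0; 1 0 0.3 11.6 0",
)

```text
clock: 8.25
eef_pos: [0.5334, 0.0926, 0.0508]
tool_rot: [0.64, 0.768, -0.002, -0.002]
ft_force: [-0.3, 0.3, -0.9]
grip_width: 0.0368
grasp_force: 64.1
```

Request:
send_rows(
  motion="1 0 0 0.1 0; 1 0 0 0.2 0; 1 0 0 0.3 0; 1 0 0 0.4 0; 1 0 0 0.4 0",
)

```text
clock: 8.75
eef_pos: [0.5361, 0.0942, 0.0498]
tool_rot: [0.639, 0.769, 0.0, 0.0]
ft_force: [0.0, 0.3, -1.4]
grip_width: 0.0371
grasp_force: 64.1
```

Request:
send_rows(
  motion="1 0 0 0.1 0; 1 0 0 0.1 0; 1 0 0 0.2 0; 1 0 0 0.2 0",
)

```text
clock: 9.15
eef_pos: [0.5359, 0.0942, 0.0481]
tool_rot: [0.639, 0.769, 0.0, 0.0]
ft_force: [-1.3, -0.2, 5.0]
grip_width: 0.0373
grasp_force: 65.2
```

Request:
send_rows(
  motion="-0.5 0 0 0 0; -1 0 0 0 0; -1 0 0 0 0; -1 0 0 -0.2 0; -1 0 0 -1.5 0",
)

```text
clock: 9.65
eef_pos: [0.5342, 0.0939, 0.0608]
tool_rot: [0.639, 0.769, -0.001, -0.001]
ft_force: [0.5, -0.2, 0.8]
grip_width: 0.0849
grasp_force: 0.0
```

Request:
send_rows(
  motion="-1 0 0 -3 0; -1 0 0 -6 0; -1 0 0 -9 0; -1 0 0 -9 0",
)

```text
clock: 10.05
eef_pos: [0.539, 0.0947, 0.1571]
tool_rot: [0.639, 0.769, 0.004, 0.003]
ft_force: [0.7, -0.6, 0.6]
grip_width: 0.0855
grasp_force: 0.0
```

Request:
send_rows(
  motion="-1 -4.5 -1.6 0 0.05; -1 -9 -3.2 0 0.1; -1 -13.5 -4.7 0 0.15; -1 -18 -6.3 0 0.2; -1 -22.5 -7.9 0 0.26",
)

```text
clock: 10.55
eef_pos: [0.4983, -0.1431, 0.1515]
tool_rot: [0.734, 0.679, -0.0, -0.0]
ft_force: [0.7, -0.3, 0.9]
grip_width: 0.0853
grasp_force: 0.0
```

Request:
send_rows(
  motion="-1 0 0 0 0; -1 0 0 0 0; -1 0 0 0 0",
)

```text
clock: 10.85
eef_pos: [0.499, -0.1407, 0.1517]
tool_rot: [0.733, 0.68, -0.0, -0.001]
ft_force: [-0.3, 0.1, -0.1]
grip_width: 0.0854
grasp_force: 0.0
```

Run:
```python
from h import *
plan([.498,-.141,.05],1.49)
im,C=snap("wrist"); cv2.imwrite("pics/w6.png",im[0:480,120:520,::-1])
for t in ["shaker","tin"]: print([(np.round(d["rect"]).tolist(),round(d["conf"],2)) for d in boxes_of("wrist",t)])
b=bb(proj(C,M["tin"]@R.from_euler('z',-.08).as_matrix().T+[.498,-.141,.012]));print((b[:2]+b[2:])/2,b[2:]-b[:2])
```

```text
from [ 0.499  -0.1407  0.1517] move cm [-0.05 -0.09 10.17] twist 0.006
[([317.0, 144.0, 82.0, 78.0], 0.65)]
[([320.0, 240.0, 69.0, 78.0], 0.72)]
[316.94005633 241.00530517] [69.59910224 80.29527988]
```

View pics/w6.png

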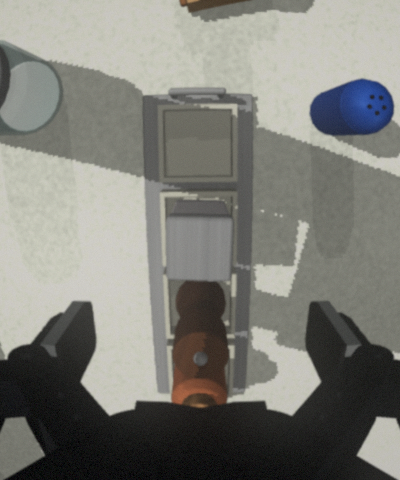

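The tin sits at crop (200,240) with its sides square to the image, within 3 px of the prediction. Gripping it.

Request:
send_rows(
  motion="-1 0 -0.1 3 0; -1 0 -0.1 6 0; -1 0 0 8.5 0; -1 0 0 9.8 0; -1 0 0 10.2 0",
)

```text
clock: 11.5
eef_pos: [0.4979, -0.1398, 0.0483]
tool_rot: [0.733, 0.681, -0.001, -0.002]
ft_force: [-0.9, 0.8, -0.2]
grip_width: 0.0856
grasp_force: 0.0
```

Request:
send_rows(
  motion="-1 0 0 0 0; -1 0 0 0 0; 0.2 0 0 0 0; 1 0 0 0 0; 1 0 0 0 0",
)

```text
clock: 12.0
eef_pos: [0.4995, -0.1417, 0.0509]
tool_rot: [0.733, 0.68, 0.0, 0.0]
ft_force: [-3.7, 0.3, 21.3]
grip_width: 0.0438
grasp_force: 27.4
```

Request:
send_rows(
  motion="1 0 0 0 0; 1 0 0 0 0; 1 0 0 0 0",
)

```text
clock: 12.3
eef_pos: [0.4995, -0.1418, 0.0513]
tool_rot: [0.734, 0.68, 0.0, 0.001]
ft_force: [-1.2, 0.7, 6.1]
grip_width: 0.0427
grasp_force: 60.6
```

Request:
send_rows(
  motion="1 0 0 -1 0; 1 0 0 -3 0; 1 0 0 -6 0; 1 0 0 -9 0; 1 0 0 -12 0",
)

```text
clock: 12.8
eef_pos: [0.4988, -0.1414, 0.1715]
tool_rot: [0.734, 0.68, -0.0, -0.0]
ft_force: [0.4, -0.0, -1.9]
grip_width: 0.0427
grasp_force: 61.4
```

Request:
send_rows(
  motion="1 0 0 -1 0; 1 0 0 -1 0; 1 0 0 -1 0",
)

```text
clock: 13.1
eef_pos: [0.4984, -0.1413, 0.1789]
tool_rot: [0.733, 0.68, -0.001, -0.001]
ft_force: [-1.4, -1.5, -1.5]
grip_width: 0.0428
grasp_force: 61.4
```

Run:
```python
from h import *
plan([.5224,.164,.17],1.749)
```

```text
from [ 0.4984 -0.1413  0.1789] move cm [30.62  0.08  0.9 ] twist -0.254
```

Request:
send_rows(
  motion="1 4 0 0 -0.04; 1 9 0 0 -0.08; 1 14 0 0 -0.12; 1 19 0 0 -0.16; 1 24 0.1 0 -0.2",
)

```text
clock: 13.6
eef_pos: [0.5168, 0.0992, 0.1778]
tool_rot: [0.661, 0.75, -0.002, -0.001]
ft_force: [1.0, -0.2, -2.2]
grip_width: 0.0432
grasp_force: 61.4
```

Request:
send_rows(
  motion="1 3.5 0.7 0 -0.03; 1 6.5 1.3 0 -0.05; 1 6.5 1.3 0 -0.05; 1 6.5 1.3 0 -0.05; 1 6.5 1.3 0 -0.05",
)

```text
clock: 14.1
eef_pos: [0.5224, 0.1627, 0.1788]
tool_rot: [0.643, 0.766, -0.001, -0.001]
ft_force: [-0.2, -0.5, -1.9]
grip_width: 0.0429
grasp_force: 61.4
```

Run:
```python
from h import *
plan([.5224,.164,.0515],1.749)
im,C=snap("wrist"); cv2.imwrite("pics/w7.png",im[0:480,120:520,::-1])
```

```text
from [0.5224 0.1627 0.1788] move cm [ 0.13  0.06 12.73] twist -0.005
```

View pics/w7.png

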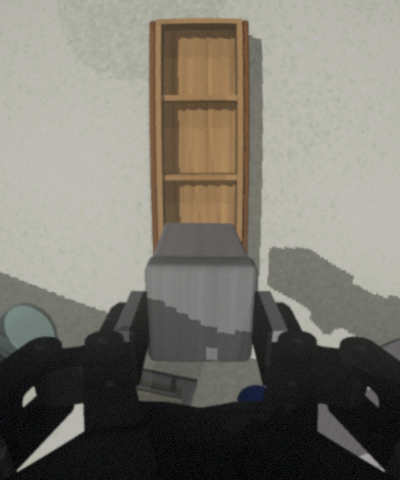

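Request:
send_rows(
  motion="1 0.1 0.1 3 0; 1 0.1 0.1 6 0; 1 0.1 0.1 9 0; 1 0.1 0.1 11.5 0; 1 0.1 0.1 12.5 0",
)

```text
clock: 14.65
eef_pos: [0.5219, 0.1629, 0.0524]
tool_rot: [0.644, 0.765, -0.002, -0.001]
ft_force: [0.0, -0.6, -1.1]
grip_width: 0.043
grasp_force: 61.5
```

Request:
send_rows(
  motion="1 0 0 0.1 0; 1 0 0 0.2 0; 1 0 0 0.3 0; 1 0 0 0.3 0; 1 0 0 0.3 0",
)

```text
clock: 15.15
eef_pos: [0.5248, 0.1652, 0.0532]
tool_rot: [0.643, 0.766, 0.001, 0.0]
ft_force: [0.6, -0.2, -2.2]
grip_width: 0.0427
grasp_force: 61.5
```

Request:
send_rows(
  motion="1 0 0 0.1 0; 1 0 0 0.1 0; 1 0 0 0.1 0",
)

```text
clock: 15.45
eef_pos: [0.524, 0.165, 0.0512]
tool_rot: [0.643, 0.766, -0.0, -0.0]
ft_force: [-1.1, 0.1, -1.6]
grip_width: 0.0428
grasp_force: 61.5
```

Request:
send_rows(
  motion="1 0 0 0.1 0; 1 0 0 0.2 0; 1 0 0 0.2 0; 1 0 0 0.2 0",
)

```text
clock: 15.85
eef_pos: [0.524, 0.1649, 0.0491]
tool_rot: [0.643, 0.766, -0.0, -0.0]
ft_force: [-0.1, 0.6, -1.5]
grip_width: 0.0428
grasp_force: 61.5
```

Request:
send_rows(
  motion="1 0 0 0.1 0; 1 0 0 0.1 0; 1 0 0 0.1 0",
)

```text
clock: 16.15
eef_pos: [0.5242, 0.1651, 0.0484]
tool_rot: [0.643, 0.766, 0.0, 0.0]
ft_force: [-0.8, 0.0, 0.0]
grip_width: 0.0429
grasp_force: 61.6
```

Request:
send_rows(
  motion="1 0 0 0.1 0; -0.5 0 0 0.1 0; -1 0 0 0.1 0; -1 0 0 0.1 0; -1 0 0 0 0",
)

```text
clock: 16.65
eef_pos: [0.524, 0.1649, 0.048]
tool_rot: [0.643, 0.766, -0.0, -0.0]
ft_force: [0.2, 0.6, -0.1]
grip_width: 0.0853
grasp_force: 0.0
```

Request:
send_rows(
  motion="-1 0 0 -1.5 0; -1 0 0 -4.5 0; -1 0 0 -8 0; -1 0 0 -11.5 0; -1 0 0 -12 0",
)

```text
clock: 17.15
eef_pos: [0.5271, 0.1659, 0.1733]
tool_rot: [0.643, 0.766, 0.004, 0.002]
ft_force: [0.3, 0.9, 0.1]
grip_width: 0.0859
grasp_force: 0.0
```

Request:
send_rows(
  motion="-1 -4.5 -1.2 0 0.03; -1 -9 -2.4 0 0.06; -1 -13.5 -3.5 0 0.09; -1 -18 -4.7 0 0.12; -1 -22.9 -5.9 0 0.16",
)

```text
clock: 17.65
eef_pos: [0.5049, -0.0717, 0.1676]
tool_rot: [0.702, 0.712, -0.0, -0.0]
ft_force: [0.3, -0.8, -0.5]
grip_width: 0.0854
grasp_force: 0.0
```

Request:
send_rows(
  motion="-1 -4.7 -0.4 0 0.03; -1 -9.4 -0.9 0 0.06; -1 -14.1 -1.3 0 0.095; -1 -14.1 -1.3 0 0.095; -1 -14.1 -1.3 0 0.095",
)

```text
clock: 18.15
eef_pos: [0.4938, -0.2124, 0.1673]
tool_rot: [0.736, 0.677, -0.0, -0.001]
ft_force: [0.1, 0.1, 1.0]
grip_width: 0.0853
grasp_force: 0.0
```

Run:
```python
from h import *
plan([.494,-.2115,.074],1.49)
im,C=snap("wrist"); cv2.imwrite("pics/w8.png",im[0:480,120:520,::-1])
for t in ["mill","crock"]: print([(np.round(d["rect"]).tolist(),round(d["conf"],2)) for d in boxes_of("wrist",t)])
for n,p in (("mill",[.494,-.2115,.012]),("crock",[.489,-.2855,.012])):
    b=bb(proj(C,M[n]+p));print((b[:2]+b[2:])/2,b[2:]-b[:2])
print(proj(C,[.494,-.2115,.114]))
```

```text
from [ 0.4938 -0.2124  0.1673] move cm [0.08 0.02 9.33] twist -0.003
[([321.0, 236.0, 59.0, 85.0], 0.64), ([321.0, 224.0, 78.0, 74.0], 0.22)]
[([321.0, 312.0, 59.0, 74.0], 0.85)]
[318.55409507 235.47645715] [58.98867291 73.93886218]
[320.32753918 312.93285895] [60.33549075 78.06723832]
[[318.47937349 247.53319975]]
```

View pics/w8.png

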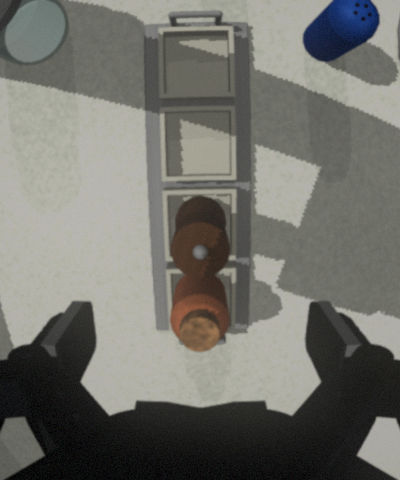

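The mill's button is at (320,252), about 4 px from the prediction, so the position is good to about 2 mm. Gripping its head.

Request:
send_rows(
  motion="-1 0 0.1 2.5 0; -1 0 0.1 5 0; -1 0 0.1 7.5 0; -1 0 0.1 9 0; -1 0 0.1 9.3 0",
)

```text
clock: 18.8
eef_pos: [0.4942, -0.2091, 0.0731]
tool_rot: [0.734, 0.679, -0.001, -0.002]
ft_force: [0.4, 0.3, 0.6]
grip_width: 0.0852
grasp_force: 0.0
```

Request:
send_rows(
  motion="-1 0 0 0 0; -1 0 0 0 0; 0 0 0 0 0; 0.2 0 0 0 0; 1 0 0 0 0",
)

```text
clock: 19.3
eef_pos: [0.496, -0.2118, 0.0758]
tool_rot: [0.735, 0.678, 0.0, 0.001]
ft_force: [-0.0, 0.6, 0.5]
grip_width: 0.0439
grasp_force: 0.0
```

Request:
send_rows(
  motion="1 0 0 0 0; 1 0 0 0 0; 1 0 0 0 0; 1 0 0 0 0",
)

```text
clock: 19.7
eef_pos: [0.4956, -0.2116, 0.0752]
tool_rot: [0.735, 0.678, -0.0, -0.0]
ft_force: [-0.6, -0.4, -0.2]
grip_width: -0.0002
grasp_force: 0.0
```

Request:
send_rows(
  motion="1 0 0 -1 0; 1 0 0 -3 0; 1 0 0 -6 0; 1 0 0 -9 0; 1 0 0 -12 0",
)

```text
clock: 20.2
eef_pos: [0.4955, -0.2116, 0.1971]
tool_rot: [0.735, 0.678, 0.0, 0.0]
ft_force: [0.9, 0.0, 0.6]
grip_width: -0.0002
grasp_force: 0.0
```

Request:
send_rows(
  motion="1 0 0 -2 0; 1 0 0 -2 0; 1 0 0 -2 0",
)

```text
clock: 20.5
eef_pos: [0.4958, -0.2117, 0.2157]
tool_rot: [0.735, 0.678, 0.0, 0.001]
ft_force: [-0.4, -0.2, -0.5]
grip_width: -0.0004
grasp_force: 0.0
```

Run:
```python
from h import *
plan([.5096,.235,.215],1.749)
im,C=snap("wrist"); cv2.imwrite("pics/w9.png",im[120:480,120:520,::-1])
```

```text
from [ 0.4958 -0.2117  0.2157] move cm [44.63 -2.24  0.05] twist -0.259
```

View pics/w9.png

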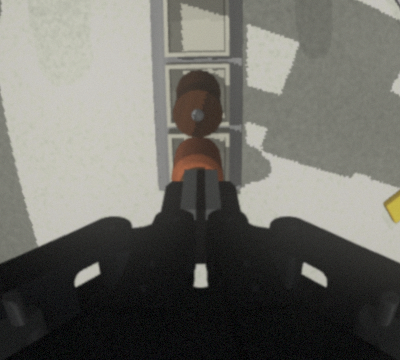

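The gripper closed on nothing and the mill still stands, with its button at full-image (318,235). I'll check where the fingertips and the mill really are.

Run:
```python
from h import *
o=bot.get_obs();C=cam("wrist",o);t=T(o)
tp=lambda p:proj(C,t[:3,:3]@np.array(p)+t[:3,3]).round(1).tolist()
print("tcp",tp([0,0,0]),"grasp",tp([0,0,-.019]),"x+20",tp([.02,0,0]),"x-20",tp([-.02,0,0]))
print("mill",[ (z,proj(C,[.494,-.2115,z]).round(1).tolist()) for z in(.114,.121)])
# two-view button: w8 & w9 pixel (button), plus scene (201.5-ish)
im1=cv2.imread("pics/w8.png");im2=cv2.imread("pics/w9.png")
# triangulate
o8=dict(eef_pos=np.array([.4938,-.2124,.1673]),tool_rot=np.array([.736,.677,0,-.0005]));C8=cam("wrist",o8);CS=cam("scene")
ims=cv2.imread("pics/scene0.png")[215:300,180:225];cv2.imwrite("pics/s_m.png",cv2.resize(ims,None,fx=6,fy=6))
f=lambda X:np.r_[proj(C8,X)[0]-[320,252],proj(C,X)[0]-[318,235]]
s=least_squares(f,[.49,-.21,.11]);print(s.x,s.fun,"scene",proj(CS,s.x))
```

```text
tcp [[317.6, 277.4]] grasp [[317.3, 291.6]] x+20 [[317.6, 240.4]] x-20 [[317.7, 311.9]]
mill [(0.114, [[317.2, 232.0]]), (0.121, [[317.1, 234.2]])]
[ 0.49503187 -0.2100074   0.12962206] [-0.21618536  0.01788189  0.25954685 -0.02081029] scene [[197.70482066 220.22323984]]
```

View pics/s_m.png

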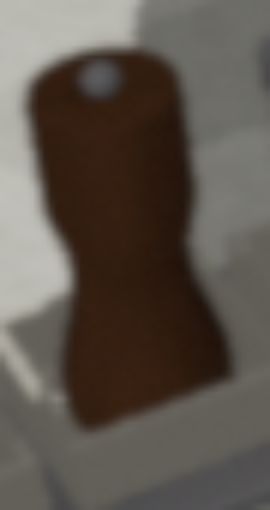

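The two-view fit confirms the mill's place. In w8/w9 the fingertips show about 35–40 mm behind the stated TCP, which also explains the high grips on the shaker (37 mm wide, on the dome) and the tin. So I grasp lower, watching the force.

Request:
send_rows(
  motion="-1 0.1 0 1 0; -1 0.1 0 3 0; -1 0.1 0 6 0; -1 0.1 0 9 0; -1 0.1 0 12 0",
)

```text
clock: 21.05
eef_pos: [0.4942, -0.2099, 0.0921]
tool_rot: [0.735, 0.678, -0.001, -0.001]
ft_force: [-0.4, 0.3, 0.1]
grip_width: 0.0722
grasp_force: 0.0
```

Request:
send_rows(
  motion="-1 0 0 1 0; -1 0 0 2 0; -1 0 0 3 0; -1 0 0 3.5 0; -1 0 0 3.5 0",
)

```text
clock: 21.55
eef_pos: [0.4957, -0.2106, 0.0601]
tool_rot: [0.735, 0.678, -0.0, -0.0]
ft_force: [-1.0, 0.6, -0.6]
grip_width: 0.0854
grasp_force: 0.0
```

Request:
send_rows(
  motion="-1 0 0 0.4 0; -1 0 0 0.8 0; -1 0 0 0.8 0; -1 0 0 0.8 0",
)

```text
clock: 21.95
eef_pos: [0.4958, -0.2106, 0.0523]
tool_rot: [0.735, 0.678, 0.0, 0.0]
ft_force: [0.9, 2.2, 0.8]
grip_width: 0.0855
grasp_force: 0.0
```

Run:
```python
from h import *
o=bot.get_obs();print(o["clock"],o["eef_pos"].round(4),o["ft_force"].round(1))
CT=cam("top");CS=cam("scene")
for c in("top","scene"):
    vision.camera(c)
    for t in ["tin","shaker","mill","crock"]: print(c,t,[(np.round(d["rect"]).tolist(),round(d["conf"],2)) for d in boxes_of(c,t)][:3])
for n,p in(("tin",[.523,.1645,.009]),("shaker",[.535,.0935,.009])):
  for C in(CT,CS):
    q=bb(proj(C,M[n]@R.from_euler('z',.178).as_matrix().T+p));print(n,((q[:2]+q[2:])/2).round(),(q[2:]-q[:2]).round())
```

```text
21.95 [ 0.4958 -0.2106  0.0523] [0.9 2.2 0.8]
top tin [([210.0, 254.0, 43.0, 34.0], 0.93)]
top shaker [([254.0, 252.0, 33.0, 31.0], 0.83), ([342.0, 196.0, 26.0, 28.0], 0.75)]
top mill [([436.0, 274.0, 27.0, 27.0], 0.73), ([352.0, 269.0, 39.0, 40.0], 0.21)]
top crock []
scene tin [([391.0, 195.0, 33.0, 57.0], 0.86)]
scene shaker [([334.0, 268.0, 27.0, 58.0], 0.73), ([363.0, 209.0, 26.0, 53.0], 0.59)]
scene mill [([204.0, 255.0, 35.0, 63.0], 0.75)]
scene crock [([158.0, 276.0, 38.0, 60.0], 0.78)]
tin [211. 254.] [40. 33.]
tin [390. 192.] [35. 48.]
shaker [255. 247.] [30. 28.]
shaker [365. 206.] [25. 45.]
```

The tin and shaker stand where they should. Closing on the mill.

Request:
send_rows(
  motion="-0.3 0 0 0 0; 0 0 0 0 0; 0.2 0 0 0 0; 1 0 0 0 0; 1 0 0 0 0",
)

```text
clock: 22.95
eef_pos: [0.4957, -0.2107, 0.0526]
tool_rot: [0.735, 0.678, -0.0, 0.0]
ft_force: [-0.7, 0.5, 3.2]
grip_width: 0.0382
grasp_force: 60.2
```

Request:
send_rows(
  motion="1 0 0 0 0; 1 0 0 0 0; 1 0 0 0 0",
)

```text
clock: 23.25
eef_pos: [0.4957, -0.2107, 0.0525]
tool_rot: [0.735, 0.678, -0.0, 0.0]
ft_force: [-2.6, -0.1, 4.5]
grip_width: 0.038
grasp_force: 60.4
```

Request:
send_rows(
  motion="1 0 0 -1 0; 1 0 0 -3 0; 1 0 0 -6 0; 1 0 0 -9 0; 1 0 0 -12 0",
)

```text
clock: 23.75
eef_pos: [0.4956, -0.2104, 0.1732]
tool_rot: [0.735, 0.678, 0.0, -0.0]
ft_force: [0.2, 0.6, -0.6]
grip_width: 0.0381
grasp_force: 60.3
```

Request:
send_rows(
  motion="1 0 0 -2 0; 1 0 0 -2 0; 1 0 0 -2 0",
)

```text
clock: 24.05
eef_pos: [0.4957, -0.2105, 0.1918]
tool_rot: [0.735, 0.678, 0.0, 0.0]
ft_force: [1.3, 0.4, -1.3]
grip_width: 0.038
grasp_force: 60.4
```

Run:
```python
from h import *
plan([.5096,.235,.19],1.749)
```

```text
from [ 0.4957 -0.2105  0.1918] move cm [44.52 -2.22  0.18] twist -0.259
```

Request:
send_rows(
  motion="1 3.5 -0.2 0 -0.02; 1 8 -0.4 0 -0.05; 1 13 -0.6 0 -0.08; 1 17.6 -0.9 0 -0.1; 1 22.3 -1.1 0 -0.13",
)

```text
clock: 24.55
eef_pos: [0.5011, 0.0142, 0.1899]
tool_rot: [0.689, 0.724, -0.001, -0.001]
ft_force: [1.3, 0.3, -1.5]
grip_width: 0.0381
grasp_force: 60.3
```

Request:
send_rows(
  motion="1 4.7 0.4 0 -0.03; 1 9.4 0.8 0 -0.06; 1 14 1.1 0 -0.09; 1 18.5 1.5 0 -0.11; 1 22.3 1.8 0 -0.13",
)

```text
clock: 25.05
eef_pos: [0.5083, 0.2382, 0.1897]
tool_rot: [0.64, 0.768, -0.002, -0.001]
ft_force: [1.3, 0.4, -1.1]
grip_width: 0.0378
grasp_force: 60.3
```

Request:
send_rows(
  motion="1 0 0 0 0; 1 0 0 0 0; 1 0 0 0 0",
)

```text
clock: 25.35
eef_pos: [0.509, 0.235, 0.1908]
tool_rot: [0.641, 0.767, -0.001, -0.0]
ft_force: [0.2, 0.2, -1.5]
grip_width: 0.0378
grasp_force: 60.4
```

Run:
```python
from h import *
o=bot.get_obs();plan([.5096,.235,.0495],1.749);print(o["grip_width"])
```

```text
from [0.509  0.235  0.1908] move cm [ 0.    0.09 14.13] twist 0.0
0.03784216632781617
```

Request:
send_rows(
  motion="1 0 0.1 3 0; 1 0 0.1 7 0; 1 0 0.1 10.5 0; 1 0 0.1 12.8 0; 1 0 0.1 13.6 0",
)

```text
clock: 25.85
eef_pos: [0.5085, 0.2335, 0.0531]
tool_rot: [0.642, 0.767, -0.003, -0.001]
ft_force: [-0.5, 0.4, -1.1]
grip_width: 0.038
grasp_force: 60.4
```

Request:
send_rows(
  motion="1 0 0 0 0; 1 0 0 0.1 0; 1 0 0 0.2 0; 1 0 0 0.2 0; 1 0 0 0.2 0",
)

```text
clock: 26.35
eef_pos: [0.5114, 0.2367, 0.0552]
tool_rot: [0.641, 0.768, 0.001, 0.0]
ft_force: [-0.2, -1.0, -1.8]
grip_width: 0.0377
grasp_force: 60.4
```

Request:
send_rows(
  motion="1 0 0 0.1 0; 1 0 0 0.1 0; 1 0 0 0.1 0",
)

```text
clock: 26.65
eef_pos: [0.5107, 0.2364, 0.0532]
tool_rot: [0.641, 0.768, -0.0, -0.0]
ft_force: [-0.2, -0.6, -1.8]
grip_width: 0.0381
grasp_force: 60.4
```

Request:
send_rows(
  motion="1 0 0 0.1 0; 1 0 0 0.2 0; 1 0 0 0.2 0; 1 0 0 0.2 0",
)

```text
clock: 27.05
eef_pos: [0.5107, 0.2363, 0.0511]
tool_rot: [0.641, 0.767, -0.0, -0.0]
ft_force: [0.1, 0.1, -1.8]
grip_width: 0.0379
grasp_force: 60.4
```

Request:
send_rows(
  motion="1 0 0 0.1 0; 1 0 0 0.1 0; 1 0 0 0.1 0; 1 0 0 0.1 0",
)

```text
clock: 27.45
eef_pos: [0.5108, 0.2364, 0.0502]
tool_rot: [0.641, 0.767, 0.0, -0.0]
ft_force: [-0.6, 0.7, -1.1]
grip_width: 0.0381
grasp_force: 60.4
```

Request:
send_rows(
  motion="1 0 0 0.1 0; 1 0 0 0.1 0; 1 0 0 0.1 0; 1 0 0 0.1 0",
)

```text
clock: 27.85
eef_pos: [0.511, 0.2365, 0.0496]
tool_rot: [0.641, 0.767, 0.0, 0.0]
ft_force: [-0.7, -0.2, 3.9]
grip_width: 0.0381
grasp_force: 60.7
```

Request:
send_rows(
  motion="-0.5 0 0 0 0; -1 0 0 0 0; -1 0 0 0 0; -1 0 0 0 0; -1 0 0 -1 0",
)

```text
clock: 28.35
eef_pos: [0.5095, 0.2357, 0.058]
tool_rot: [0.641, 0.767, -0.002, -0.001]
ft_force: [0.3, -0.1, -0.1]
grip_width: 0.0851
grasp_force: 0.0
```

Request:
send_rows(
  motion="-1 0 0 -2 0; -1 0 0 -5 0; -1 0 0 -9 0; -1 0 0 -12 0; -1 0 0 -12 0",
)

```text
clock: 28.85
eef_pos: [0.514, 0.2378, 0.1855]
tool_rot: [0.641, 0.767, 0.005, 0.002]
ft_force: [0.7, 0.1, 0.5]
grip_width: 0.0853
grasp_force: 0.0
```

Request:
send_rows(
  motion="-1 -4 -0.9 0 0.02; -1 -8 -1.8 0 0.04; -1 -12 -2.7 0 0.06; -1 -16.2 -3.6 0 0.08; -1 -20.4 -4.5 0 0.1",
)

```text
clock: 29.35
eef_pos: [0.5022, 0.0261, 0.179]
tool_rot: [0.679, 0.734, -0.0, -0.0]
ft_force: [0.0, 0.2, -0.2]
grip_width: 0.085
grasp_force: 0.0
```

Request:
send_rows(
  motion="-1 -4.1 -0.5 0 0.02; -1 -8.2 -1 0 0.04; -1 -12.4 -1.5 0 0.06; -1 -16.6 -2 0 0.08; -1 -20.7 -2.5 0 0.1",
)

```text
clock: 29.85
eef_pos: [0.4936, -0.1824, 0.179]
tool_rot: [0.715, 0.699, -0.0, -0.0]
ft_force: [0.3, -0.4, 0.1]
grip_width: 0.0853
grasp_force: 0.0
```

Request:
send_rows(
  motion="-1 -4 -0.1 0 0.02; -1 -8 -0.2 0 0.04; -1 -10.5 -0.2 0 0.06; -1 -10.5 -0.2 0 0.06; -1 -10.5 -0.2 0 0.06",
)

```text
clock: 30.35
eef_pos: [0.4894, -0.2858, 0.1786]
tool_rot: [0.736, 0.677, -0.0, -0.001]
ft_force: [-0.0, 0.5, -0.2]
grip_width: 0.0856
grasp_force: 0.0
```

Run:
```python
from h import *
o=bot.get_obs();print(o["clock"]);plan([.4893,-.2855,.03],1.49)
im,C=snap("wrist")
print([(np.round(d["rect"]).tolist(),round(d["conf"],2)) for d in boxes_of("wrist","crock")])
b=bb(proj(C,M["crock"]+[.4893,-.2855,.012]));print((b[:2]+b[2:])/2,b[2:]-b[:2])
vision.camera("top")
for t in ["tin","shaker","mill"]: print(t,[(np.round(d["rect"]).tolist(),round(d["conf"],2)) for d in boxes_of("top",t)][:3])
b=bb(proj(cam("top"),M["mill"]+[.511,.2365,.009]));print((b[:2]+b[2:])/2,b[2:]-b[:2])
```

```text
30.35
from [ 0.4894 -0.2858  0.1786] move cm [1.000e-02 0.000e+00 1.486e+01] twist -0.001
[([318.0, 226.0, 64.0, 66.0], 0.69)]
[318.55796584 226.08551122] [62.93595263 68.49601163]
tin [([212.0, 255.0, 43.0, 36.0], 0.75)]
shaker [([255.0, 250.0, 32.0, 30.0], 0.9), ([343.0, 194.0, 31.0, 32.0], 0.88), ([437.0, 274.0, 42.0, 36.0], 0.16)]
mill [([173.0, 264.0, 43.0, 28.0], 0.59)]
[165.72825844 260.84840764] [39.18909573 25.86627633]
```

The crock is exactly where predicted. I descend carefully, checking the force at each step.

Request:
send_rows(
  motion="-1 0 0 3 0; -1 0 0 7 0; -1 0 0 10 0; -1 0 0 12.5 0; -1 0 0 13.4 0",
)

```text
clock: 31.15
eef_pos: [0.4882, -0.2838, 0.0425]
tool_rot: [0.735, 0.678, -0.001, -0.002]
ft_force: [-0.9, 0.6, -0.1]
grip_width: 0.0852
grasp_force: 0.0
```

Request:
send_rows(
  motion="-1 0 0 0.1 0; -1 0 0 0.2 0; -1 0 0 0.4 0; -1 0 0 0.5 0; -1 0 0 0.5 0",
)

```text
clock: 31.65
eef_pos: [0.4905, -0.2859, 0.0409]
tool_rot: [0.735, 0.678, 0.0, 0.001]
ft_force: [-0.0, -0.3, -0.0]
grip_width: 0.0854
grasp_force: 0.0
```

Request:
send_rows(
  motion="-1 0 0 0.1 0; -1 0 0 0.2 0; -1 0 0 0.3 0; -1 0 0 0.3 0",
)

```text
clock: 32.05
eef_pos: [0.4899, -0.2856, 0.037]
tool_rot: [0.735, 0.678, -0.0, -0.0]
ft_force: [1.3, -0.8, 0.9]
grip_width: 0.0852
grasp_force: 0.0
```

Request:
send_rows(
  motion="-1 0 0 0.1 0; -1 0 0 0.2 0; -1 0 0 0.3 0; -1 0 0 0.4 0; -1 0 0 0.4 0",
)

```text
clock: 32.55
eef_pos: [0.4899, -0.2856, 0.033]
tool_rot: [0.735, 0.678, -0.0, -0.0]
ft_force: [0.0, -0.6, -0.0]
grip_width: 0.0854
grasp_force: 0.0
```

Request:
send_rows(
  motion="-1 0 0 0.1 0; -1 0 0 0.2 0; -1 0 0 0.3 0; -1 0 0 0.4 0; -1 0 0 0.4 0",
)

```text
clock: 33.05
eef_pos: [0.4899, -0.2856, 0.029]
tool_rot: [0.735, 0.678, -0.0, -0.0]
ft_force: [-0.4, -0.2, 0.5]
grip_width: 0.0856
grasp_force: 0.0
```

Request:
send_rows(
  motion="-1 0 0 0.1 0; -1 0 0 0.2 0; -1 0 0 0.3 0; -1 0 0 0.4 0; -1 0 0 0.4 0",
)

```text
clock: 33.55
eef_pos: [0.4899, -0.2856, 0.025]
tool_rot: [0.735, 0.678, -0.0, -0.0]
ft_force: [-0.2, -0.8, -0.2]
grip_width: 0.0853
grasp_force: 0.0
```

Request:
send_rows(
  motion="-1 0 0 0.1 0; -1 0 0 0.2 0; -1 0 0 0.3 0; -1 0 0 0.4 0; -1 0 0 0.4 0",
)

```text
clock: 34.05
eef_pos: [0.4899, -0.2856, 0.021]
tool_rot: [0.735, 0.678, -0.0, -0.0]
ft_force: [0.3, 0.8, -0.3]
grip_width: 0.0854
grasp_force: 0.0
```

Request:
send_rows(
  motion="-1 0 0 0.1 0; -1 0 0 0.2 0; -1 0 0 0.4 0; -1 0 0 0.6 0; -1 0 0 0.6 0",
)

```text
clock: 34.55
eef_pos: [0.4897, -0.2855, 0.0148]
tool_rot: [0.735, 0.678, -0.0, -0.0]
ft_force: [-0.2, -0.0, 0.1]
grip_width: 0.0857
grasp_force: 0.0
```

Request:
send_rows(
  motion="-0.5 0 0 0 0; -0.2 0 0 0 0; 0 0 0 0 0; 0 0 0 0 0; 0 0 0 0 0",
)

```text
clock: 35.05
eef_pos: [0.4903, -0.2859, 0.0158]
tool_rot: [0.735, 0.678, 0.0, 0.0]
ft_force: [-2.1, 0.4, 3.5]
grip_width: 0.0476
grasp_force: 62.4
```

Request:
send_rows(
  motion="1 0 0 0 0; 1 0 0 -1 0; 1 0 0 -3 0; 1 0 0 -6 0; 1 0 0 -9.5 0",
)

```text
clock: 35.55
eef_pos: [0.4887, -0.2847, 0.1097]
tool_rot: [0.735, 0.678, -0.001, -0.002]
ft_force: [1.3, -1.9, -1.6]
grip_width: 0.0473
grasp_force: 62.2
```

Request:
send_rows(
  motion="1 0 0 -2 0; 1 0 0 -5 0; 1 0 0 -5 0; 1 0 0 -5 0",
)

```text
clock: 35.95
eef_pos: [0.4903, -0.2857, 0.1603]
tool_rot: [0.735, 0.678, 0.0, 0.0]
ft_force: [-0.8, 0.4, -2.5]
grip_width: 0.0476
grasp_force: 62.3
```

Run:
```python
from h import *
o=bot.get_obs();print(o["clock"],o["grip_width"]);plan([.497,.306,.16],1.749)
for c in("top","scene"):
    vision.camera(c)
    for t in ["tin","shaker","mill"]: print(t,[(np.round(d["rect"]).tolist(),round(d["conf"],2)) for d in boxes_of(c,t)][:3])
for n,p in(("mill",[.511,.2365,.009]),("tin",[.523,.1645,.009]),("shaker",[.535,.0935,.009])):
  for c in("top","scene"):
    b=bb(proj(cam(c),M[n]+p));print(n,c,(b[:2]+b[2:])/2,b[2:]-b[:2])
```

```text
35.95 0.04763435023327578
from [ 0.4903 -0.2857  0.1603] move cm [ 5.903e+01 -4.110e+00  1.000e-02] twist -0.259
tin [([212.0, 252.0, 40.0, 35.0], 0.55)]
shaker [([255.0, 251.0, 32.0, 32.0], 0.91), ([342.0, 197.0, 30.0, 30.0], 0.56)]
mill [([172.0, 264.0, 44.0, 28.0], 0.9)]
tin [([389.0, 194.0, 32.0, 51.0], 0.94)]
shaker [([365.0, 209.0, 26.0, 50.0], 0.73), ([334.0, 268.0, 30.0, 62.0], 0.63)]
mill [([414.0, 178.0, 22.0, 53.0], 0.97)]
mill top [165.72825844 260.84840764] [39.18909573 25.86627633]
mill scene [412.08669012 176.25518179] [24.46648315 44.183481  ]
tin top [210.60504658 253.51862481] [36.11560018 28.84951627]
tin scene [389.78335395 191.82434961] [35.72804983 47.42725509]
shaker top [254.76237987 246.70975819] [29.95879978 27.54798952]
shaker scene [364.99629676 205.98156015] [24.82843145 44.7579451 ]
```

Request:
send_rows(
  motion="1 3.5 -0.2 0 -0.02; 1 8 -0.5 0 -0.04; 1 12.8 -0.8 0 -0.06; 1 17.6 -1.2 0 -0.08; 1 22.4 -1.6 0 -0.1",
)

```text
clock: 36.85
eef_pos: [0.4919, -0.0594, 0.1601]
tool_rot: [0.7, 0.714, 0.0, 0.0]
ft_force: [0.8, -0.6, -1.0]
grip_width: 0.0475
grasp_force: 62.3
```

Request:
send_rows(
  motion="1 4.5 0.1 0 -0.02; 1 9 0.3 0 -0.04; 1 13.5 0.4 0 -0.06; 1 18 0.6 0 -0.08; 1 22.3 0.7 0 -0.1",
)

```text
clock: 37.35
eef_pos: [0.4948, 0.164, 0.1602]
tool_rot: [0.663, 0.748, 0.0, 0.0]
ft_force: [0.7, -0.2, -2.4]
grip_width: 0.0476
grasp_force: 62.3
```

Request:
send_rows(
  motion="1 4.5 0.6 0 -0.02; 1 8.5 1.1 0 -0.04; 1 12 1.6 0 -0.06; 1 14.3 1.9 0 -0.06; 1 14.3 1.9 0 -0.06",
)

```text
clock: 37.85
eef_pos: [0.4964, 0.3096, 0.1595]
tool_rot: [0.639, 0.769, 0.0, -0.0]
ft_force: [-1.0, -0.3, -2.0]
grip_width: 0.0479
grasp_force: 62.3
```

Request:
send_rows(
  motion="1 0 0 0 0; 1 0 0 0 0; 1 0 0 0 0",
)

```text
clock: 38.15
eef_pos: [0.497, 0.3051, 0.1603]
tool_rot: [0.642, 0.767, -0.0, 0.0]
ft_force: [-0.6, 0.0, -2.3]
grip_width: 0.0477
grasp_force: 62.3
```

Run:
```python
from h import *
o=bot.get_obs();print(o["clock"],o["grip_width"]);plan([.497,.306,.0130],1.749)
```

```text
38.15 0.04771551998008754
from [0.497  0.3051 0.1603] move cm [ 0.1   0.02 14.73] twist -0.001
```

Request:
send_rows(
  motion="1 0.2 0 3 0; 1 0.2 0 7 0; 1 0.2 0 10.5 0; 1 0.2 0 13 0; 1 0.2 0 14.1 0",
)

```text
clock: 38.65
eef_pos: [0.4948, 0.306, 0.0165]
tool_rot: [0.642, 0.767, -0.002, -0.001]
ft_force: [0.2, -0.2, -3.0]
grip_width: 0.0476
grasp_force: 62.3
```

Request:
send_rows(
  motion="1 0 0 0 0; 1 0 0 0.1 0; 1 0 0 0.2 0; 1 0 0 0.2 0; 1 0 0 0.2 0",
)

```text
clock: 39.15
eef_pos: [0.4972, 0.3087, 0.0183]
tool_rot: [0.641, 0.768, 0.001, 0.0]
ft_force: [-0.2, 0.2, -1.7]
grip_width: 0.0479
grasp_force: 62.3
```

Request:
send_rows(
  motion="1 0 0 0.1 0; 1 0 0 0.1 0; 1 0 0 0.1 0; 1 0 0 0.1 0",
)

```text
clock: 39.55
eef_pos: [0.4965, 0.3082, 0.0162]
tool_rot: [0.641, 0.767, -0.0, -0.0]
ft_force: [-0.1, -0.5, -2.1]
grip_width: 0.0477
grasp_force: 62.3
```

Request:
send_rows(
  motion="1 0 0 0.1 0; 1 0 0 0.2 0; 1 0 0 0.2 0; 1 0 0 0.2 0",
)

```text
clock: 39.95
eef_pos: [0.4965, 0.3082, 0.0141]
tool_rot: [0.641, 0.767, -0.0, -0.0]
ft_force: [-0.2, -0.3, -1.2]
grip_width: 0.0472
grasp_force: 62.3
```

Request:
send_rows(
  motion="1 0 0 0.1 0; 1 0 0 0.1 0; 1 0 0 0.1 0; 1 0 0 0.1 0",
)

```text
clock: 40.35
eef_pos: [0.4965, 0.3082, 0.0132]
tool_rot: [0.641, 0.767, -0.0, 0.0]
ft_force: [-0.1, -0.2, -2.1]
grip_width: 0.0476
grasp_force: 62.3
```

Request:
send_rows(
  motion="1 0 0 0.1 0; 1 0 0 0.1 0; 1 0 0 0.1 0; 1 0 0 0.1 0",
)

```text
clock: 40.75
eef_pos: [0.4967, 0.3084, 0.0128]
tool_rot: [0.641, 0.767, 0.0, 0.0]
ft_force: [-2.4, -0.5, 3.8]
grip_width: 0.0476
grasp_force: 62.8
```

Contact. I release, retreat straight up and back over the rack, then look again.

Request:
send_rows(
  motion="-0.3 0 0 0 0; -1 0 0 0 0; -1 0 0 0 0; -1 0 0 0 0; -1 0 0 -1 0",
)

```text
clock: 41.25
eef_pos: [0.4953, 0.3074, 0.021]
tool_rot: [0.641, 0.767, -0.002, -0.001]
ft_force: [0.1, -0.8, -0.7]
grip_width: 0.0852
grasp_force: 0.0
```

Request:
send_rows(
  motion="-1 0 0 -3 0; -1 0 0 -7 0; -1 0 0 -11 0; -1 0 0 -15 0; -1 0 0 -19 0",
)

```text
clock: 41.75
eef_pos: [0.4964, 0.3081, 0.2149]
tool_rot: [0.641, 0.767, 0.001, 0.0]
ft_force: [-0.1, 0.5, 0.4]
grip_width: 0.0854
grasp_force: 0.0
```

Request:
send_rows(
  motion="-1 -4.5 0 -2 0; -1 -9 0 -4 0; -1 -13 0 -6 0; -1 -16 0 -8 0; -1 -18 0 -8 0",
)

```text
clock: 42.25
eef_pos: [0.5301, 0.1291, 0.2966]
tool_rot: [0.642, 0.767, 0.003, 0.002]
ft_force: [0.5, 0.3, 0.2]
grip_width: 0.0856
grasp_force: 0.0
```

Request:
send_rows(
  motion="-1 0 0 0 0; -1 0 0 0 0; -1 0 0 0 0",
)

```text
clock: 42.55
eef_pos: [0.5282, 0.1318, 0.292]
tool_rot: [0.641, 0.768, -0.0, -0.0]
ft_force: [-0.8, 0.4, -0.9]
grip_width: 0.0853
grasp_force: 0.0
```

Run:
```python
from h import *
o=bot.get_obs();print(o["clock"],o["eef_pos"].round(3),heading(o))
O={"crock":[.4967,.3084],"mill":[.511,.2365],"tin":[.5242,.165],"shaker":[.536,.0942]}
B={}
for c in("wrist","scene","top"):
    im,C=snap(c,f"f_{c}.png");B[c]=C
    for t in O:
        det=boxes_of(c,t);print(c,t,[(np.round(rect2(d["rect"])).tolist(),round(d["conf"],2)) for d in det][:2],"pred",bb(proj(C,M[t]@R.from_euler('z',.178).as_matrix().T+[*O[t],.009])).round().tolist())
    P=lambda x,y,z:np.array([[x*np.cos(.178)-y*np.sin(.178)+.516,x*np.sin(.178)+y*np.cos(.178)+.1995,z]])
# fit each by wrist(all)+scene(top/left/right)
for t in O:
    v=[]
    for c in("wrist","scene"):
        d=[q for q in boxes_of(c,t)]
        if d:
            g=bb(proj(B[c],M[t]+[*O[t],.009]));ctr=(g[:2]+g[2:])/2
            q=min(d,key=lambda q:np.hypot(*(np.array(q["rect"][:2])-ctr)));v.append((B[c],rect2(q["rect"]),1 if c=="scene" else 0))
    x,r=fit(t,v,[*O[t],.009],.178);u=R.from_euler('z',-.178).as_matrix()@(x-[.516,.1995,0]);print(t,x.round(4),"in rack",u.round(4),np.abs(r).max().round(1))
```

```text
42.55 [0.528 0.132 0.292] 1.7507105763861108
wrist crock [([298.0, 26.0, 348.0, 75.0], 0.8)] pred [297.0, 22.0, 343.0, 72.0]
wrist mill [] pred [301.0, 85.0, 342.0, 128.0]
wrist tin [([301.0, 153.0, 344.0, 199.0], 0.69), ([241.0, 394.0, 264.0, 409.0], 0.61)] pred [299.0, 154.0, 344.0, 199.0]
wrist shaker [([300.0, 212.0, 337.0, 260.0], 0.94), ([349.0, 317.0, 387.0, 382.0], 0.82)] pred [301.0, 214.0, 340.0, 262.0]
scene crock [([419.0, 147.0, 443.0, 192.0], 0.91)] pred [417.0, 147.0, 444.0, 186.0]
scene mill [([403.0, 150.0, 422.0, 204.0], 0.96)] pred [400.0, 154.0, 424.0, 198.0]
scene tin [([374.0, 169.0, 407.0, 221.0], 0.64)] pred [373.0, 168.0, 408.0, 216.0]
scene shaker [([350.0, 182.0, 378.0, 235.0], 0.96), ([320.0, 241.0, 352.0, 298.0], 0.8)] pred [353.0, 184.0, 378.0, 228.0]
top crock [([105.0, 274.0, 149.0, 288.0], 0.57)] pred [104.0, 255.0, 146.0, 286.0]
top mill [] pred [146.0, 248.0, 185.0, 274.0]
top tin [] pred [190.0, 236.0, 230.0, 269.0]
top shaker [([328.0, 180.0, 358.0, 212.0], 0.7), ([242.0, 234.0, 271.0, 265.0], 0.57)] pred [239.0, 232.0, 269.0, 260.0]
crock [0.5006 0.3039 0.0129] in rack [0.0034 0.1055 0.0129] 1.6
mill [ 0.3187  0.4491 -0.1193] in rack [-0.15    0.2806 -0.1193] 0.0
tin [0.5252 0.1657 0.0065] in rack [ 0.0031 -0.0349  0.0065] 2.0
shaker [0.5331 0.0962 0.009 ] in rack [-0.0015 -0.1047  0.009 ] 2.9
```

Run:
```python
from h import *
im=cv2.imread("pics/f_wrist.png");C=cam("wrist",bot.get_obs())
sub=im[70:150,285:365].astype(int);br=sub.max(2)
m=(br<85).astype(np.uint8);n,l,s,c=cv2.connectedComponentsWithStats(m)
for i in range(1,n):
    if s[i,4]>100: print("dark blob",s[i,:4]+[285,70,0,0],s[i,4],c[i]+[285,70])
h=cv2.cvtColor(im,cv2.COLOR_BGR2HSV)[80:135,295:350];k=((h[...,1]<60)&(h[...,2]>60)).astype(np.uint8)
n,l,s,c=cv2.connectedComponentsWithStats(k);print([(s[i,:5].tolist(),(c[i]+[295,80]).round(1)) for i in range(1,n) if s[i,4]>6])
full=cyl([(.023,0),(.023,.018),(.016,.05),(.02,.066),(.02,.095)])
print("pred mill",bb(proj(C,full+[.511,.2365,.009])).round(),"top",proj(C,[.511,.2365,.111]),"base",proj(C,[.511,.2365,.009]))
```

```text
dark blob [309  70  28  10] 136 [323.20588235  72.44852941]
dark blob [292  85  56  54] 1722 [319.16840883 109.50464576]
dark blob [352 116   5  34] 164 [353.99390244 132.93902439]
[([20, 24, 11, 10, 85], array([320. , 108.1]))]
pred mill [300.  85. 341. 131.] top [[320.61811234 103.67399272]] base [[320.61882933 112.27612231]]
```

```bash
python3 -c "
from workcell import workorder;print(workorder.job_done())"
```

```text
the job is handed in; nothing more can be done
None
```

The job is handed in at about 43 s: from the robot's left the rack now holds crock, mill, tin and shaker, each found in its own compartment by the last camera check, with the blue look-alike left alone.

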